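# Gauge the depth of the narrow tube nest

## Task

Take the depth gauge out of its tool stand, put it down the bore of the narrow tube nest and push it gently through the drag of its sliding collar and the spring pin until it is fully home on the solid bottom, so that the nest's rim leaves the collar marking the depth. Then draw it out and stand it upright back in its pocket in the tool stand and let go. Never touch the collar with the fingers, and leave the other things on the bench where they are.

Things in the scene. Friction and masses are not known exactly. Their poses are not given: they have to be found in the camera images.
- gauge: depth gauge standing upright in the pocket of the tool stand: bare steel rod, 14 mm diameter, foot chamfered 1.5 mm x 2 mm, black plastic handle 19 mm diameter up to 150 mm above the foot (its top), with a 30 mm hand guard disc at 88 to 93 mm (about 0.17 kg). Origin: centre of the foot; z along the rod towards the handle; round, so yaw does not matter. Grip it on the handle, about 120 mm above the foot
- collar: brass marking collar on the gauge rod, 27 mm diameter, 10 mm thick; origin: centre of its underside. It slides along the rod with 3 N of drag and stays where it is left. At the start its underside is 24 to 29 mm above the foot; its full range is 24 to 76 mm. Pushing the gauge into a bore narrower than the collar makes the rim slide it up
- nest: the narrow tube nest: upright black plastic cylinder, 50 mm diameter, 90 mm tall, on a round aluminium flange (82 mm) on the aluminium plate, fixed. A central round blind bore 16.6 mm wide goes down into it. Origin: centre of its underside, z up. It must never be loaded with more than 20 N
- nest_mouth (a point): centre of the bore's mouth in the rim of the narrow nest, 90 mm above the nest's origin, 102 mm above the bench. The solid steel floor of the bore lies somewhere between 32 and 62 mm below this point (differs from run to run, not measured): feel for it
- pin (a joint): travel (m) of the spring pin, 8 mm wide, standing 5 mm proud of the floor of the narrow bore: 0 free, 0.005 level with the floor, where the gauge's foot lands on solid steel. 2 N starts it, 9 N presses it level; with the collar's drag the push fully home takes about 12 N
- wide_nest: a second, wider and lower nest on the same plate, not used: black cylinder 60 mm diameter, 62 mm tall, bore 36 mm. Either nest may be on either side. Origin: centre of its underside
- stand: grey plastic tool stand, block 70 x 110 x 35 mm (x, y, z), fixed; origin: centre of its underside. The gauge's pocket lies at its +y end; two short fixed pins (up to 25 mm tall) stand on the other half
- pocket (a point): centre of the flat floor of the gauge's pocket in the tool stand, 15 mm above the bench; the pocket is 17 mm wide and 20 mm deep
- vial_a: amber glass vial, 25 mm diameter, 60 mm tall, standing on the aluminium plate between the nests, near its robot-side edge; bystander
- vial_b: same vial standing on the bench; bystander
- bottle_c: white plastic bottle, 60 mm diameter, 110 mm tall; bystander
- wheel: white plastic capping wheel, 54 mm diameter, 24 mm tall, lying flat; bystander
- wrench: steel wrench, 160 mm, lying on the bench; bystander
- driver: screwdriver, 180 mm, lying on the bench; bystander
There are look-alikes about, which are no part of the job. There is more than one size of the gauge; the one meant has the size given above. Leave any orange look-alike of the stand alone.

How it is judged:
On the way, in this order (a step that is already met when the one before it is completed fails the run):
1. the gauge is pressed fully home in the narrow nest: upright, in the bore, the spring pin pushed down at least 4.2 of its 5 mm (value of joint pin above 0.0042 m and horizontal distance between nest_mouth and gauge below 0.004 m and height (world z) of gauge below 0.075 m and angle between gauge's own z axis and vertical below 0.09 rad and z of collar in the frame of nest_mouth below 0.003 m), for 0.2 s.
2. the gauge is drawn clear of the nest, the collar showing the depth (height (world z) of gauge above 0.102 m and z of collar in the frame of gauge above 0.0305 m), for 0.1 s.
At the end, for the whole second after the job is handed in: The gauge stands upright (within 7 degrees) and at rest back in the stand's pocket, its foot within 4 mm of the pocket's centre and floor, with the collar left where the nest's rim pushed it (at least 30.5 mm above the foot) (horizontal distance between gauge and pocket below 0.004 m and height (world z) of gauge below 0.019 m and angle between gauge's own z axis and vertical below 0.12 rad and linear speed of gauge below 0.01 m/s and z of collar in the frame of gauge above 0.0305 m); the robot touches nothing.
It fails at once if the nest or its bottom is loaded with more than 20 N (contact force between gauge and nest above 20 N or contact force between gauge and seat above 20 N).
It fails at once if the collar is touched by the fingers, or pushed by the stand or the wide nest (contact force between the fingers and collar above 0.5 N or contact force between collar and stand above 0.5 N or contact force between collar and wide_nest above 0.5 N).
It fails at once if a bystander is moved by more than 20 mm (distance of any of vial_a, vial_b, bottle_c, wheel, wrench, driver from where it was at the start of the episode above 0.02 m).
It also fails if it takes over 72 s, if anything falls off the work surface, if the arm or the gripper's body presses on something with over 40 N, if the wrist force passes 120 N, or if a joint passes its speed limit or range.

## Robot

A 7-joint arm with a two-finger parallel gripper is mounted at the origin on the work surface. World frame = base frame: x ahead of the robot, y to its left, z up, the work surface at z = 0. Lengths are in m, angles in rad, forces in N, time in s.
With the tool pointing down it reaches from about 0.4 to 0.9 m from the base axis. Payload 5.6 kg.
Tool frame: the origin (TCP) lies midway between the tips of the shut fingers; the grasp point (between the pads) lies ctrl.grip_depth behind it (ctrl.grip_depth is the distance from the TCP to the grasp point, in m); z points along the fingers, x is the direction in which the jaws open and shut, and the axes are right-handed (so a half turn about z gives the same grasp; the last joint's range is limited). The gripper opens to 92 mm and grips with 3 to 60 N. Pads are 20 mm wide; open, the fingers measure 128 mm over their backs; the gripper's body (75 mm by 189 mm) begins 69 mm behind the grasp point.
Start: joints at [1.267, 0.468, -0.012, 1.603, 0.006, 1.071, -0.056], TCP at [0.168, -0.628, 0.215] pointing down, gripper open.
Joint ranges: [-2.53, 2.53], [-0.31, 2.02], [-1.57, 1.55], [0.28, 2.44], [-1.29, 4.43], [0.15, 1.84], [-2.92, 2.92]. Speed limits (rad/s): [2.57, 2.57, 3.14, 3.14, 3.14, 3.14, 3.14].

## Interface

Orientations are given as a unit quaternion [w, x, y, z].
In Python, from bench import ctrl gives the robot as it stands. Calls block until the motion is done:
- ctrl.move_pose(position, orientation): joint-space move of the TCP to a pose.
- ctrl.move_straight(position, frame=None, max_speed=0.15, f_stop=None): straight line of the TCP; frame=None keeps the orientation; max_speed is the mean speed in m/s. With f_stop (N) it stops when the force on the tool has changed by that much, and returns True; else False.
- ctrl.goto_joints(angles): joint-space move.
- ctrl.grip(opening): finger opening in m; the grip force is fixed at half the most; returns when the fingers have stopped.
- ctrl.hold(seconds).
- ctrl.ik(position, orientation): joint angles nearest the present ones, or None.
- ctrl.capture(name): name is "scene" or "top"; returns (picture, depth): 400x640x3 uint8, red, green, blue; 400x640 float32, m along the optical axis (not along the pixel's ray), 0 where there is no reading.
- ctrl.calibration(name): a dict with "mtx" (3x3 intrinsics, pixels), "cam_to_world" (4x4, takes a point from camera to world coordinates). Camera axes: x right, y up, looking along -z (the intrinsics and any distortion apply to the point x, -y, -z); pixel columns grow to the right and rows downward; lengths in m; the calibration is good to about 2 mm. A picture is of the moment at which its call begins. calibration takes no time and is no camera call.
A pose or a line that the arm cannot do raises ctrl.PlanningError and nothing moves.
- ctrl.job_done(): hands the job in, once; it reports no verdict.
Readings, each from a call of its own:
- ctrl.read_clock(): time.
- ctrl.read_joint_positions(): joint angles.
- ctrl.read_dq(): joint speeds.
- ctrl.read_joint_efforts(): joint torques, N m.
- ctrl.read_eef_pos(): TCP position.
- ctrl.read_ee_rot(): TCP orientation.
- ctrl.read_ft_force(): force on the tool from outside, world axes, zero at the start.
- ctrl.read_ft_torque(): the same for the moment, N m.
- ctrl.read_finger_gap(): finger opening in m.
Only numpy, scipy, OpenCV 4.12 (cv2) and the standard library are available. Lean on these libraries where they do the work, as an engineer would, in place of code of your own. Each camera call takes 0.05 s, during which the arm holds its last target. There are 200 camera calls.

## Working session

There is one attempt and no reset: what is moved stays moved. The work goes in short steps, each a Python script; the robot and the scene stay as the last script left them, time stands still between calls to the robot, and variables do not carry over. Pictures are saved under pics/ and viewed, about 8 in all and at most 12, crops included, and the job is handed in when it is done.

```bash
mkdir -p pics; ls
cat > h.py <<'E'
import numpy as np, cv2
from bench import ctrl
def cap(n):
    im,d=ctrl.capture(n); c=ctrl.calibration(n); K=np.array(c["mtx"]); T=np.array(c["cam_to_world"])
    v,u=np.mgrid[:400,:640]
    P=np.stack([(u-K[0,2])/K[0,0]*d,-(v-K[1,2])/K[1,1]*d,-d],-1)@T[:3,:3].T+T[:3,3]
    P[d==0]=np.nan
    return im,d,P,c
E
python3 - <<'E'
from h import *
for n in("scene","top"):
    im,d,P,c=cap(n); np.savez("%s0.npz"%n,im=im,P=P,d=d); cv2.imwrite(f"pics/{n}0.png",im[:,:,::-1]); print(n,c)
print(ctrl.read_clock(),ctrl.read_ee_rot(),ctrl.grip_depth,ctrl.read_finger_gap(),ctrl.read_eef_pos())
E
```

```text
pics
scene {'mtx': array([[378.15467339,   0.        , 321.55688762],
       [  0.        , 378.15467339, 197.57940638],
       [  0.        ,   0.        ,   1.        ]]), 'cam_to_world': array([[-0.74044318, -0.49693621,  0.45254646,  0.95561946],
       [ 0.67194709, -0.53208629,  0.51514201,  0.47983776],
       [-0.01519895,  0.68552066,  0.72789451,  0.79818809],
       [ 0.        ,  0.        ,  0.        ,  1.        ]])}
top {'mtx': array([[365.77448534,   0.        , 322.26577402],
       [  0.        , 365.77448534, 197.02483747],
       [  0.        ,   0.        ,   1.        ]]), 'cam_to_world': array([[ 0.00258451,  0.99391523, -0.1101174 ,  0.42025765],
       [-0.99998674,  0.00207838, -0.00471072,  0.01187297],
       [-0.00445319,  0.11012812,  0.99390742,  1.25117226],
       [ 0.        ,  0.        ,  0.        ,  1.        ]])}
0.1 [-4.28513140e-04  7.93035540e-01 -6.09174866e-01 -6.57201680e-04] 0.0187 0.09208080963259188 [ 0.16740356 -0.62755465  0.21373174]
```

View pics/scene0.png

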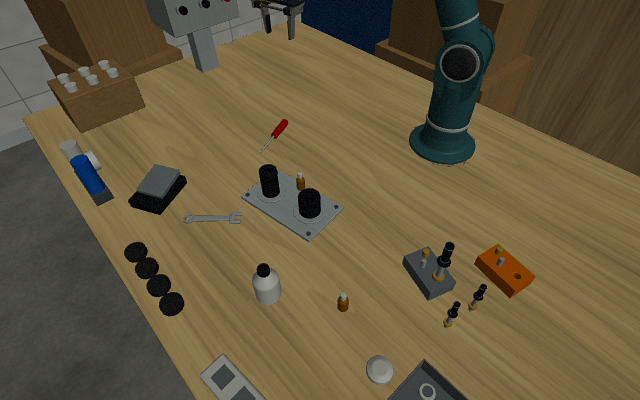

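View pics/top0.png

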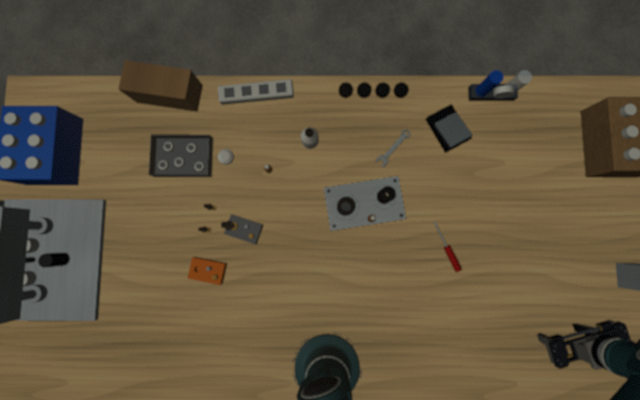

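Scene picture: the grey stand is at about (430,272) with a tall gauge at (445,262). Two smaller gauge look-alikes stand on the bench at (453,314) and (478,297), and the orange stand look-alike is at (505,270). The narrow nest is the taller cylinder at (268,181) (top view (386,195)). The wide nest is at (309,204). I'll confirm these by crop and depth.

Run:
```python
from h import *
S=np.load("scene0.npz");T=np.load("top0.npz")
a=cv2.resize(S["im"][225:335,395:545],None,fx=4,fy=4,interpolation=cv2.INTER_CUBIC)
cv2.imwrite("pics/crop1.png",a[:,:,::-1])
b=cv2.resize(T["im"][165:285,180:420],None,fx=3.3,fy=3.3,interpolation=cv2.INTER_CUBIC)
cv2.imwrite("pics/crop2.png",b[:,:,::-1])
def rep(name,P,r0,r1,c0,c1,zlo,zhi):
    Q=P[r0:r1,c0:c1].reshape(-1,3);Q=Q[(Q[:,2]>zlo)&(Q[:,2]<zhi)]
    if len(Q)==0: print(name,"none");return
    c,r=cv2.minEnclosingCircle(Q[:,:2].astype(np.float32))
    print(name,len(Q),"med",Q.mean(0).round(4),"min",Q.min(0).round(4),"max",Q.max(0).round(4),"mec",np.round(c,4),round(r,4))
for nm,P,boxes in (("S",S["P"],dict(g=(235,295,430,462),l1=(295,332,440,464),l2=(280,312,466,490),nn=(155,205,250,285),wn=(180,225,290,330))),
               ("T",T["P"],dict(g=(205,245,215,265),l1=(198,215,198,218),l2=(220,238,195,214),nn=(178,215,370,402),wn=(190,222,330,362)))):
    for k,b in boxes.items():
        for z in ((.005,.03),(.03,.045),(.05,.07),(.07,.09),(.09,.098),(.098,.108),(.108,.13),(.13,.155),(.155,.18)): rep(nm+k+str(z),P,*b,*z)
```

```text
Sg(0.005, 0.03) 90 med [0.4604 0.3332 0.0187] min [0.3592 0.2535 0.005 ] max [0.496  0.3429 0.03  ] mec [0.4276 0.2879] 0.0767
Sg(0.03, 0.045) 452 med [0.4504 0.307  0.0355] min [0.4035 0.2487 0.03  ] max [0.5009 0.3429 0.0447] mec [0.4522 0.2846] 0.0606
Sg(0.05, 0.07) 80 med [0.4634 0.3105 0.0549] min [0.4488 0.2951 0.0503] max [0.4729 0.3216 0.0691] mec [0.4604 0.3087] 0.0138
Sg(0.07, 0.09) 35 med [0.4644 0.3105 0.0793] min [0.4589 0.303  0.07  ] max [0.4672 0.3154 0.0896] mec [0.4609 0.3092] 0.0066
Sg(0.09, 0.098) 4 med [0.4663 0.3111 0.0924] min [0.4647 0.3066 0.0915] max [0.4678 0.3154 0.0936] mec [0.466 0.311] 0.0047
Sg(0.098, 0.108) 37 med [0.4647 0.3113 0.1064] min [0.4479 0.2949 0.1016] max [0.4738 0.3231 0.108 ] mec [0.4596 0.3083] 0.0153
Sg(0.108, 0.13) 90 med [0.4661 0.3107 0.1156] min [0.4512 0.2954 0.1081] max [0.4743 0.3224 0.1294] mec [0.4614 0.3091] 0.0145
Sg(0.13, 0.155) 69 med [0.4661 0.3112 0.1428] min [0.4577 0.3007 0.1309] max [0.4697 0.3184 0.1549] mec [0.4609 0.3092] 0.0092
Sg(0.155, 0.18) 78 med [0.4622 0.3098 0.1632] min [0.4512 0.3005 0.1556] max [0.4704 0.
[... 6827 characters left out ...]
0.155) none
Tnn(0.155, 0.18) none
Twn(0.005, 0.03) 812 med [ 0.5291 -0.0608  0.0133] min [ 0.4759 -0.1149  0.005 ] max [ 0.5825 -0.0085  0.0296] mec [ 0.5291 -0.0617] 0.0751
Twn(0.03, 0.045) 16 med [ 0.5196 -0.0599  0.038 ] min [ 0.4944 -0.0784  0.0302] max [ 0.5413 -0.0316  0.0449] mec [ 0.5171 -0.0567] 0.0253
Twn(0.05, 0.07) 21 med [ 0.529  -0.0608  0.0635] min [ 0.4936 -0.0824  0.051 ] max [ 0.5514 -0.0309  0.0695] mec [ 0.5228 -0.0601] 0.0293
Twn(0.07, 0.09) 165 med [ 0.5225 -0.0597  0.0734] min [ 0.4956 -0.0885  0.0701] max [ 0.5512 -0.0334  0.0781] mec [ 0.5235 -0.0602] 0.0296
Twn(0.09, 0.098) none
Twn(0.098, 0.108) none
Twn(0.108, 0.13) none
Twn(0.13, 0.155) none
Twn(0.155, 0.18) none
```

View pics/crop1.png

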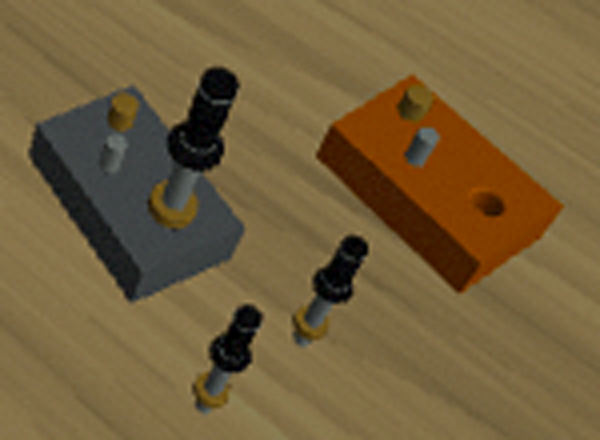

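View pics/crop2.png

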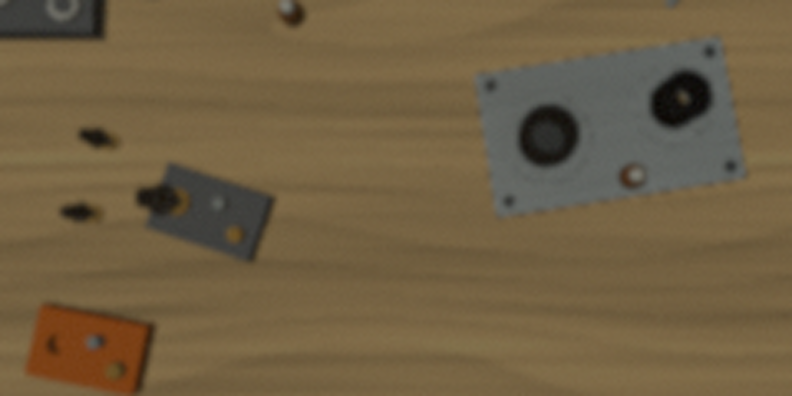

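Crop 1: the grey stand's gauge is much larger than the others. Its top is at z≈0.165, which is 150 mm above the pocket floor, and its guard is about 30 mm wide. The two loose gauges are only about 103 mm tall, so the one in the grey stand is the one meant. Crop 2: the narrow nest (rim at z≈0.102, Ø50) is at top-view pixel (386,195), and the wide one is at (346,206). The two cameras disagree by about 4 mm in x, but they agree on the gauge-to-nest vector to within 1 mm.

Run:
```python
from h import *
q=[0,1,0,0]; g=np.array([.4587,.3094]); p=lambda z:[g[0],g[1],z]
ctrl.grip(0.05)
print(ctrl.read_joint_positions(), ctrl.ik(p(.24),q))
ctrl.move_pose(p(.24),q)
print(ctrl.read_clock(),ctrl.read_eef_pos())
ctrl.move_straight(p(.117),max_speed=.1,f_stop=5)
print(ctrl.read_clock(),ctrl.read_eef_pos(),ctrl.read_ft_force())
ctrl.grip(0.0)
print(ctrl.read_clock(),ctrl.read_eef_pos(),ctrl.read_ft_force(),ctrl.read_ft_torque(),ctrl.read_finger_gap())
```

```text
[ 1.26702062  0.46747443 -0.01162495  1.60267325  0.00598496  1.07142128
 -0.05630222] [ 0.16838451  0.52400516 -1.09910697  1.76672743  0.50566893  1.16846569
 -1.0835131 ]
4.2833 [0.45925423 0.30870079 0.23985735]
5.6667 [0.45903458 0.30976487 0.11762097] [ 0.21638207 -0.31963058  1.23048052]
6.2417 [0.4588801  0.30941977 0.11711421] [ 1.14492747 -0.52505514  0.98415235] [-0.12562773 -0.15104998 -0.07173865] 0.018683195570778705
```

Run:
```python
from h import *
q=[0,1,0,0]; 
ctrl.move_straight([.4587,.3094,.28],max_speed=.12)
print(ctrl.read_clock(),ctrl.read_ft_force(),ctrl.read_finger_gap())
n=np.array([.5604,-.1906])
ctrl.move_pose([*n,.28],q)
ctrl.move_straight([*n,.225],max_speed=.1)
ctrl.hold(.3)
e=ctrl.read_eef_pos();print(ctrl.read_clock(),e,ctrl.read_ee_rot(),ctrl.read_ft_force())
for nm in("scene","top"):
    im,d,P,c=cap(nm); np.savez(f"{nm}1.npz",im=im,P=P,d=d)
    K=np.array(c["mtx"]);T=np.array(c["cam_to_world"])
    x=np.linalg.inv(T)@[*e[:2],.14,1]; print(nm,K[0,0]*x[0]/-x[2]+K[0,2],K[1,1]*-x[1]/-x[2]+K[1,2])
S=np.load("scene1.npz")["im"]
a=cv2.resize(S[110:230,205:355],None,fx=5,fy=5,interpolation=cv2.INTER_CUBIC)
cv2.imwrite("pics/crop3.png",a[:,:,::-1])
```

```text
7.75 [ 0.07800671 -0.12011296 -1.85388952] 0.01838213294629463
10.6 [ 0.56062502 -0.19068152  0.22548797] [ 2.04532957e-04  9.99999909e-01 -5.96293265e-05  3.70915934e-04] [-0.4030606  -0.54133344 -2.21792637]
scene 265.7420272414687 159.18577964976166
top 390.2169591561998 191.55868618727297
```

View pics/crop3.png

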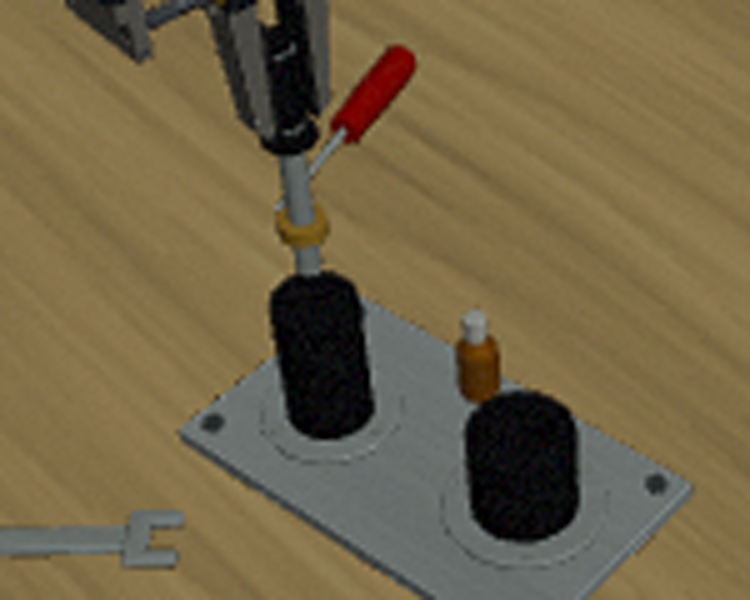

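Picture: the gauge hangs upright over the narrow nest, with the collar low and clear of the fingers. Its foot is at crop (308,270), just above the rim. Next I'll fit the axes by depth.

```bash
cat > fit.py <<'E'
from h import *
from scipy.optimize import least_squares
def cyl(P,c0,r,zlo,zhi,tilt=False,m=.008):
    Q=P.reshape(-1,3);k=(Q[:,2]>zlo)&(Q[:,2]<zhi)&(np.abs(np.hypot(*(Q[:,:2]-c0).T)-r)<m);Q=Q[k];zm=(zlo+zhi)/2
    f=lambda p:np.hypot(Q[:,0]-p[0],Q[:,1]-p[1])-r
    s=least_squares(f,c0,loss="soft_l1",f_scale=.001)
    return s.x.round(4),len(Q),round(float(np.abs(s.fun).mean()),4)
def rim(P,c0,z):
    Q=P.reshape(-1,3);k=(abs(Q[:,2]-z)<.004)&(np.hypot(*(Q[:,:2]-c0).T)<.035);Q=Q[k]
    return np.round(cv2.minEnclosingCircle(Q[:,:2].astype(np.float32))[0],4),len(Q)
E
python3 - <<'E'
from fit import *
for nm,off in(("scene",.0015),("top",-.0015)):
    P0=np.load(nm+"0.npz")["P"];P1=np.load(nm+"1.npz")["P"];n=np.array([.5604+off,-.1908]);g=np.array([.4587+off,.3094])
    print(nm,"nest side0",cyl(P0,n,.025,.04,.095),"nest side1",cyl(P1,n,.025,.04,.095),"rim0",rim(P0,n,.102))
    print(" gauge0 rod",cyl(P0,g,.007,.06,.095),"hnd",cyl(P0,g,.0095,.115,.155),"guard",cyl(P0,g,.015,.1035,.1075))
    f=.123
    for a,b,r,t in((.04,.08,.007,"rod"),(.088,.093,.015,"guard"),(.027,.036,.0135,"collar"),(.095,.145,.0095,"hnd")): print(" held",t,cyl(P1,n,r,f+a,f+b))
E
```

```text
scene nest side0 (array([ 0.5602, -0.1925]), 250, 0.0008) nest side1 (array([ 0.5604, -0.1926]), 253, 0.0009) rim0 (array([ 0.562, -0.191]), 177)
 gauge0 rod (array([0.4592, 0.3088]), 57, 0.0007) hnd (array([0.459 , 0.3085]), 109, 0.0006) guard (array([0.4586, 0.3079]), 22, 0.0017)
 held rod (array([ 0.5597, -0.1914]), 69, 0.0011)
 held guard (array([ 0.5589, -0.1931]), 20, 0.0014)
 held collar (array([ 0.5603, -0.192 ]), 26, 0.0011)
 held hnd (array([ 0.5607, -0.1901]), 166, 0.0031)
top nest side0 (array([ 0.5588, -0.1911]), 44, 0.0003) nest side1 (array([ 0.5588, -0.1913]), 48, 0.0002) rim0 (array([ 0.5588, -0.1905]), 152)
 gauge0 rod (array([0.4573, 0.3104]), 1, 0.0) hnd (array([0.4571, 0.3099]), 23, 0.0004) guard (array([0.4562, 0.3125]), 13, 0.0013)
 held rod (array([ 0.5586, -0.1903]), 1, 0.0)
 held guard (array([ 0.5546, -0.1911]), 6, 0.0012)
 held collar (array([ 0.5584, -0.1928]), 14, 0.0018)
 held hnd (array([ 0.5714, -0.1884]), 2, 0.0)
```

Run:
```python
from h import *
n=[.5605,-.1911]
def st(t):
    e=ctrl.read_eef_pos();f=ctrl.read_ft_force();print(t,round(ctrl.read_clock(),2),np.round(e,4),np.round(f,2),"foot",round(e[2]-.102,4))
ctrl.move_straight([*n,.212],max_speed=.05); st("pre")
s=ctrl.move_straight([*n,.197],max_speed=.02,f_stop=4); st(f"entry {s}")
if not s:
    s=ctrl.move_straight([*n,.184],max_speed=.025,f_stop=4); st(f"in {s}")
```

```text
pre 11.11 [ 0.5602 -0.191   0.2115] [-0.04  0.34 -1.64] foot 0.1095
entry False 12.01 [ 0.5606 -0.1911  0.1971] [-0.05 -0.43 -1.96] foot 0.0951
in False 12.68 [ 0.5606 -0.191   0.184 ] [-0.58 -0.16 -2.87] foot 0.082
```

Run:
```python
from h import *
n=[.5605,-.1911]
def st(t):
    e=ctrl.read_eef_pos();f=ctrl.read_ft_force();print(t,round(ctrl.read_clock(),2),np.round(e,4),np.round(f,2),"foot",round(e[2]-.102,4));return e[2],f[2]
z=.184
s=False
while z>.141 and not s:
    z=max(z-.006,.140); s=ctrl.move_straight([*n,z],max_speed=.012,f_stop=4.5 if z<.176 else 6); zz,f=st(s)
    if f>6: break
```

```text
False 13.32 [ 0.5605 -0.1911  0.178 ] [-0.71  0.63 -2.27] foot 0.076
False 13.97 [ 0.5606 -0.1911  0.1719] [ 0.87 -0.28 -0.97] foot 0.0699
False 14.62 [ 0.5606 -0.1911  0.166 ] [-0.55 -0.3   1.99] foot 0.064
True 14.94 [ 0.5606 -0.1911  0.1642] [-0.3   0.44  3.76] foot 0.0622
```

Run:
```python
from h import *
n=[.5605,-.1911]
z=ctrl.read_eef_pos()[2]
for i in range(22):
    z-=.0005 if i<7 else .0003
    s=ctrl.move_straight([*n,z],max_speed=.01,f_stop=5)
    F=[]
    for _ in range(6): ctrl.hold(.02);F.append(ctrl.read_ft_force()[2])
    f=np.mean(F);e=ctrl.read_eef_pos()
    print(s,round(ctrl.read_clock(),2),round(z,4),np.round(e,4),round(f,2),round(np.std(F),2))
    if f>12.2: break
```

```text
False 15.29 0.1637 [ 0.5607 -0.1911  0.1639] 5.11 0.4
False 15.64 0.1632 [ 0.5607 -0.1911  0.1636] 5.73 0.66
False 15.99 0.1627 [ 0.5607 -0.1911  0.1632] 6.69 0.6
False 16.34 0.1622 [ 0.5607 -0.1911  0.1628] 7.71 0.65
False 16.69 0.1617 [ 0.5607 -0.1911  0.1624] 7.8 0.47
False 17.04 0.1612 [ 0.5608 -0.1911  0.162 ] 8.97 0.35
False 17.39 0.1607 [ 0.5608 -0.191   0.1615] 9.23 0.48
False 17.74 0.1604 [ 0.5608 -0.191   0.1615] 10.4 0.41
False 18.09 0.1601 [ 0.5609 -0.191   0.1615] 12.51 0.69
```

The force rises steeply while z stays at 0.1615, so the foot is on the solid bottom at about 14 N of push. I'll hold briefly, draw it out and carry it back over the pocket.

Run:
```python
from h import *
q=[0,1,0,0];n=[.5605,-.1911]
ctrl.hold(.3); print(ctrl.read_ft_force())
ctrl.move_straight([*n,.28],max_speed=.06); print(ctrl.read_clock(),ctrl.read_ft_force(),ctrl.read_finger_gap())
ctrl.hold(.15)
ctrl.move_pose([.4587,.3094,.28],q)
ctrl.move_straight([.4587,.3094,.160],max_speed=.1)
ctrl.hold(.3)
print(ctrl.read_clock(),ctrl.read_eef_pos(),ctrl.read_ee_rot(),ctrl.read_ft_force())
for nm in("scene","top"):
    im,d,P,c=cap(nm); np.savez(f"{nm}2.npz",im=im,P=P,d=d)
S=np.load("scene2.npz")["im"]
a=cv2.resize(S[190:310,375:525],None,fx=5,fy=5,interpolation=cv2.INTER_CUBIC)
cv2.imwrite("pics/crop4.png",a[:,:,::-1])
from fit import cyl
P=np.load("scene2.npz")["P"];g=np.array([.459,.3088]);f=.058
for a,b,r,t in((.005,.035,.007,"rod low"),(.056,.085,.007,"rod hi"),(.044,.05,.0135,"collar"),(.088,.093,.015,"guard")): print(t,cyl(P,g,r,f+a,f+b))
```

```text
[-2.18323582  0.57299338 11.7526028 ]
20.5417 [-0.10108753  1.02776746 -1.20385954] 0.018353821708298787
24.1917 [0.45883557 0.30942332 0.16024781] [-6.65271157e-05  9.99999971e-01 -7.21290992e-05  2.21476911e-04] [ 0.73876135 -0.9603638  -1.56412007]
rod low (array([0.4588, 0.3086]), 51, 0.0006)
rod hi (array([0.4584, 0.3085]), 41, 0.0006)
collar (array([0.4581, 0.3087]), 19, 0.0009)
guard (array([0.4578, 0.3072]), 23, 0.0014)
```

View pics/crop4.png

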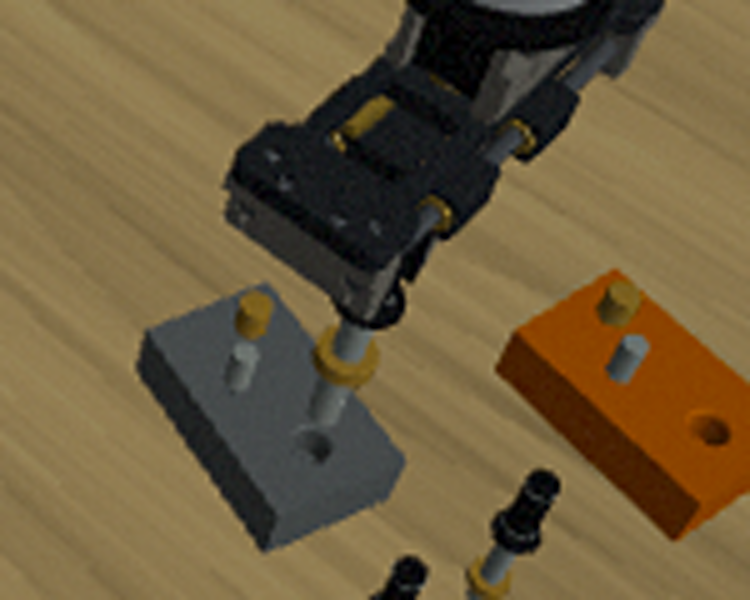

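Picture: the gauge is upright above the open pocket at crop (313,445), and the collar has moved up to mid-rod at (345,355). The rod axis is within 0.5 mm of its original fit, so I'll lower it.

Run:
```python
from h import *
g=[.4588,.3095]
s=ctrl.move_straight([*g,.131],max_speed=.04,f_stop=4);print(s,ctrl.read_clock(),ctrl.read_eef_pos(),ctrl.read_ft_force())
if not s:
    s=ctrl.move_straight([*g,.1155],max_speed=.015,f_stop=3.5);print(s,ctrl.read_clock(),ctrl.read_eef_pos(),ctrl.read_ft_force())
```

```text
False 25.1667 [0.45886395 0.30969224 0.13116829] [-0.58686808  0.05028387 -2.41561413]
True 26.0333 [0.4587674  0.30954026 0.11706688] [-0.18364274 -1.01626589  5.94506075]
```

Contact is at z=0.1171, the same height as at pick-up, so the foot is on the pocket floor. Releasing now.

Run:
```python
from fit import *
e=ctrl.read_eef_pos()
ctrl.move_straight([*e[:2],.1175],max_speed=.02)
ctrl.grip(.05)
ctrl.move_straight([*e[:2],.25],max_speed=.1)
ctrl.move_pose([.42,.0,.35],[0,1,0,0])
ctrl.hold(.3)
print(ctrl.read_clock())
im,d,P,c=cap("scene"); g=np.array([.459,.3088])
for a,b,r,t in((.06,.095,.007,"rod"),(.115,.155,.0095,"hnd"),(.06,.066,.0135,"collar")): print(t,cyl(P,g,r,a,b))
Q=P.reshape(-1,3);h=np.hypot(*(Q[:,:2]-g).T);k=(h<.018)&(h>.011)&(Q[:,2]>.05)&(Q[:,2]<.09);print("collar z",np.percentile(Q[k,2],[2,50,98]))
print("top z",np.percentile(Q[(h<.012)&(Q[:,2]>.15),2],[50,98]))
d0=np.load("scene0.npz")["im"].astype(int);cv2.imwrite("pics/final.png",im[:,:,::-1])
```

```text
30.1583
rod (array([0.4597, 0.309 ]), 118, 0.0029)
hnd (array([0.4578, 0.3083]), 106, 0.0005)
collar (array([0.458 , 0.3078]), 27, 0.0011)
collar z [0.05785291 0.06570481 0.06928126]
top z [0.16429171 0.16680781]
```

View pics/final.png

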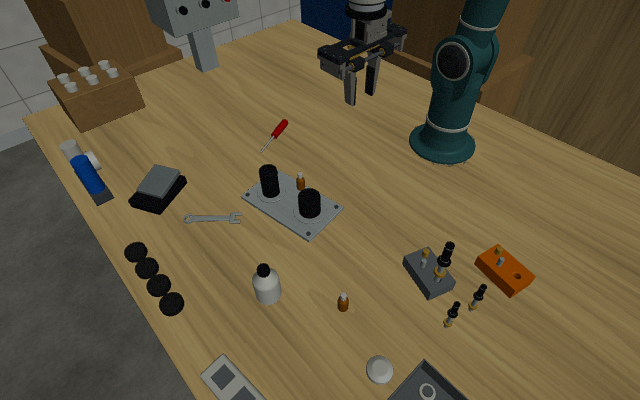

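The gauge stands in the grey stand at (445,260) with its top at z≈0.165. The collar's underside is at z≈0.058, about 42 mm above the foot. The bystanders look unmoved and the robot is clear.

```bash
python3 -c "
from bench import ctrl
ctrl.job_done(); print(ctrl.read_clock())"
```

```text
the job is handed in; nothing more can be done
the job is handed in; nothing more can be done
```

The depth gauge went fully home in the narrow nest and is back upright in its pocket in the grey stand. I handed the job in at about 30 s of the 72 s allowed; no verdict is reported.

- **Pressing home:** The foot landed on solid steel about 42 mm below the rim. The force rose to about 14 N of push (reading corrected for the gauge's weight), with no further travel, and I held it there for over 0.3 s.
- **Return:** The foot touched the pocket floor at the same tool height as at pick-up (0.117 m). I then let go and moved the arm well clear.
- **Last checks:** The gauge's top is at about 0.165 m, as at the start, and its axis is about 1 mm from where it first stood. The collar's underside is about 42 mm above the foot, which agrees with the depth felt. By eye, the other things on the bench are where they were.
- **Disagreements:** The two cameras differed by 2–4 mm in x, so I worked from their average and from relative positions. The last rod fit was noisy because the raised collar's edge fell inside its window, so I relied on the handle fit.

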